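# Stop the coasting filter wheel and pin it

### The job

The filter wheel on the optical table has been left coasting and must be locked: slow it with a light touch of the fingertips and leave it standing still by itself with its lock hole under the slot of the fixed bracket. Then take the collared lock pin out of the tool block, lower it without forcing through slot and hole until its collar sits flat on the bracket, and let go of it. Do not let the pin touch the wheel while the wheel is spinning, and leave everything else on the table where it is.

Things in the scene. Friction and masses are not known exactly. Their poses are not given: they have to be found in the camera images.
- unit: filter-wheel unit, bolted to the table: dark base plate 232 x 190 x 12 mm, pedestal, and a black bracket on its -x side: a block 44 mm wide, 100 to 134 mm from the wheel's axis, with an 8 mm tongue (underside 62, top 70 mm above the table, 44 mm wide) reaching in over the wheel to 61 mm from the axis. Origin on the axis at table height, z up. Nothing on it is higher than 75 mm
- wheel: steel disc 180 mm across, 12 mm thick, about 2 kg, level, on a free vertical axis; its starter brings it up to 2 to 5 rad/s, counterclockwise from above, in the first 3 s; from then on it coasts, losing only about 0.06 rad/s each second. Origin on the axis at its underside, 46 mm above the table; upper face 58 mm above the table. Its -x axis points to the lock hole. The hub stands to 69 mm above the table
- rim (a point): a point on the upper face's bare flat ring (62 to 90 mm from the axis, 58 mm above the table), the place to touch, anywhere clear of the tongue; this point does not turn: it lies 78 mm from the axis, opposite the bracket. A few newtons stop the wheel in a fraction of a turn; pressing fingertips that do not slip take it round with them; let go, it stays where it stopped. More than 12 N marks it
- lock_hole (a point): centre of the wheel's only through hole, 11 mm across, 76 mm from the axis, at the upper face (58 mm above the table); it goes round with the wheel. On the other five radii, 60 degrees apart, lie black-ringed filter cells, 31 mm across, flush with the face, 42 mm from the axis; on the lock hole's radius there is none
- slot (a point): the pin's place in the bracket's slot, at the tongue's top (70 mm above the table), 76 mm from the axis: the slot is 10 mm wide, cut through the tongue along the wheel's radius (the unit's x), open towards the axis. The lock hole is aligned when straight below this point; the tapered pin finds it if within 3.5 mm
- block: plain aluminium tool block, fixed, 46 x 116 mm, 34 mm tall, with two blind holes 9 mm across and 30 mm deep, 35 mm either side of its middle along its y; the lock pin stands in one, the ball pin in the other. Origin at table height under its middle, z up
- lock_pin: lock pin, 60 g, upright in the block, collar on the block's top: steel shank 8 mm across, 28 mm long, 5 mm tapered nose; flat collar 18 mm across at 28 to 32 mm from the lower end; plain aluminium handle 15 mm across from 32 to 72 mm. Origin at the lower end, z up along the pin. Seated, the collar rests on the tongue and the lower end is 42 mm above the table
- ball_pin: bystander: the other pin of the tool block, steel, shank 8 mm across, no collar, a 18 mm ball on top, 99 mm long; stands upright; origin at its lower end, z up
- ball_driver: bystander: screwdriver with a black handle, 170 mm long, lying on the table; origin under its middle
- lens_mount: bystander: round black lens mount on a short post, 88 mm tall, upright; origin under its 32 mm foot
- post_holder: bystander: black post holder, 25 mm across, 52 mm tall, upright, with a thumbscrew; origin under its 38 mm foot
- test_board: bystander: green circuit board, 90 x 65 mm, flat on the table; origin under its middle
- spare_cell: bystander: spare filter cell, black puck 31 mm across, 9 mm tall; origin under its middle
- spanner: bystander: steel spanner, 150 mm long, lying flat; origin under its middle
- lens_cleaner: bystander: white bottle, 48 mm across, 120 mm tall, upright; origin under its middle

How it is judged:
By the outcome, as a careful person would: the job done as asked, in the order asked, and still so for the second after the job is handed in, with the robot touching nothing.
It also fails if it takes over 67 s, if anything falls off the work surface, if the arm or the gripper's body presses on something with over 40 N, if the wrist force passes 120 N, or if a joint passes its speed limit or range.

### The arm

A 7-joint arm with a two-finger parallel gripper is mounted at the origin on the work surface. World frame = base frame: x ahead of the robot, y to its left, z up, the work surface at z = 0. Lengths are in m, angles in rad, forces in N, time in s.
With the tool pointing down it reaches from about 0.425 to 0.825 m from the base axis. Payload 3.6 kg.
Tool frame: the origin (TCP) lies midway between the tips of the shut fingers; the grasp point (between the pads) lies 19 mm behind it; z points along the fingers, y is the line along which they close (so a half turn about z gives the same grasp; the last joint's range is limited). The gripper opens to 85 mm and grips with 20 to 120 N. Pads are 22 mm wide; open, the fingers measure 114 mm over their backs; the gripper's body (76 mm by 85 mm) begins 54 mm behind the grasp point. The pads swing forward as they close: fully open they stand 13 mm farther back than shut.
Start: joints at [1.262, 0.615, -0.013, 1.423, 0.008, 1.103, -0.04], TCP at [0.181, -0.624, 0.231] pointing down, gripper open.
Joint ranges: [-3.12, 3.12], [-0.3, 2.06], [-1.34, 1.32], [0.26, 2.42], [-1.36, 4.5], [0.01, 1.98], [-2.84, 2.84]. Speed limits (rad/s): [2.79, 2.79, 3.14, 3.14, 3.14, 3.14, 3.14].

### API

Orientations are given as a unit quaternion [w, x, y, z].
In Python, from station import robot gives the robot as it stands.
- The arm moves only by the tool servo_tool, never from a script. Its argument "commands" is a list of rows, each an object of numbers: "x", "y", "z": the shift along the tool's x, y, z in cm; "spin": the turn about the tool's z in rad. In form: [{"x": .., "y": .., "z": .., "spin": ..}, ...]. A call has 1 to 5 rows; each row shifts and turns the commanded pose from where the row before left it, along the tool's axes as they then stand; what a row does not reach is not made up. A row lasts 1/10 s, in which the tool goes at most 50 mm and 8.59 degrees, less where a joint would pass 70% of its speed; a pose out of reach is approached as far as the arm can. A call with a gripper value outside its range is refused whole. "gripper" is the closure, from 0 (fully open) to 1 (shut), set as the call begins (left out, the last holds). The fingers move at their own pace and stop on an object; "squeeze" is the grip in N (left out, the last holds). Time passes only in rows, so rows that do not move let the fingers close. It gives the time, the measured TCP pose, the force and the opening at its end, in the units of the state.
- robot.sense(): the state, without advancing time (a new reading comes with each control period).
- robot.grab_frame(name): name is "scene" or "top"; returns a dict with "pixels" (480x640x3 uint8, blue, green, red), "depth" (480x640 float32, m along the optical axis (not along the pixel's ray), 0 where there is no reading), "fx", "fy", "cx", "cy" (pixels), "position" and "attitude" of the camera in the world. Camera axes: x right, y up, looking along -z (the intrinsics and any distortion apply to the point x, -y, -z); pixel columns grow to the right and rows downward; lengths in m; the calibration is good to about 2 mm. A picture is of the moment at which its call begins.
- robot.hand_in(): hands the job in, once; it reports no verdict.
The state is a dict: "clock": time; "joint_pos": joint angles; "joint_velocities": joint speeds; "joint_torque": joint torques, N m; "eef_pos": TCP position; "tcp_rot": TCP orientation; "wrist_force": force on the tool from outside, world axes, zero at the start; "moment": the same for the moment, N m; "opening": opening from 0.0 (shut) to 1.0 (fully open).
Only numpy, scipy, OpenCV 4.12 (cv2) and the standard library are available. Lean on these libraries where they do the work, as an engineer would, in place of code of your own. Each camera call takes 0.05 s, during which the arm holds its last target. There are 200 camera calls.

## Working session

There is one attempt and no reset: what is moved stays moved. The work goes in short steps, Python scripts to look and compute and a tool call to move; the robot and the scene stay as the last step left them, time stands still between calls to the robot, and variables do not carry over. Pictures are saved under pics/ and viewed, on a budget of 10 in all, crops included, one or two more only if the job needs it, and the job is handed in when it is done.

Besides the shell and the picture viewer there is one more tool, called after "Emit:" in YAML: its name, and indented under it one key for each argument. servo_tool: Moves the arm, as the interface text tells. Its arguments: {"type":"object","properties":{"commands":{"type":"array"},"gripper":{"type":"number"},"squeeze":{"type":"number"}},"required":["commands"]}

```bash
mkdir -p pics
cat > h.py <<'E'
import numpy as np,cv2
from scipy.spatial.transform import Rotation as R
from station import robot
def rot(q): return R.from_quat(np.asarray(q),scalar_first=True).as_matrix()
def cloud(f):
    v,u=np.mgrid[0:480,0:640]; d=f["depth"]
    p=np.stack([(u-f["cx"])/f["fx"]*d,-(v-f["cy"])/f["fy"]*d,-d],-1)
    return p@rot(f["attitude"]).T+np.array(f["position"])
def pix(f,P):
    c=(np.asarray(P)-f["position"])@rot(f["attitude"])
    return f["cx"]+f["fx"]*c[0]/-c[2], f["cy"]+f["fy"]*c[1]/c[2]
E
python3 - <<'E'
from h import *
import pickle
for n in("top","scene"):
    f=robot.grab_frame(n); pickle.dump(f,open(n+"0.pkl","wb")); cv2.imwrite(f"pics/{n}0.png",f["pixels"])
    print({k:f[k] for k in f if k not in("pixels","depth")})
print(robot.sense())
E
```

```text
{'fx': 460.65387681588135, 'fy': 460.65387681588135, 'cx': 326.33683193610796, 'cy': 239.14211535404942, 'position': array([0.35058844, 0.04109587, 1.13687874]), 'attitude': array([-0.70016072, -0.06845771,  0.0598924 ,  0.70816764])}
{'fx': 458.0735961793548, 'fy': 458.0735961793548, 'cx': 315.2352913269699, 'cy': 237.5168480843692, 'position': array([ 0.94346482, -0.58211085,  0.58222925]), 'attitude': array([0.8500125 , 0.44702613, 0.11945207, 0.25174907])}
{'clock': 0.1, 'joint_pos': array([ 1.26252165,  0.61584355, -0.01262577,  1.42479488,  0.00808577,
        1.10338709, -0.04039964]), 'joint_velocities': array([ 0.00085226, -0.00330378,  0.00040371, -0.00496811, -0.00020587,
       -0.00017818, -0.00049306]), 'joint_torque': array([ 1.58141018e-03, -4.70378387e+01,  2.60199280e-01, -1.71572059e+01,
        1.00567707e-02,  5.81701592e-03,  1.29666091e-06]), 'eef_pos': array([ 0.18056143, -0.62367924,  0.23022166]), 'tcp_rot': array([-1.17888661e-03,  9.90086350e-01,  1.40454970e-01, -1.73760363e-04]), 'wrist_force': array([-0.2375366 , -0.41404479, -0.51670338]), 'moment': array([-0.03181819,  0.04065647,  0.00362598]), 'opening': 0.9981193613700534}
```

View pics/top0.png

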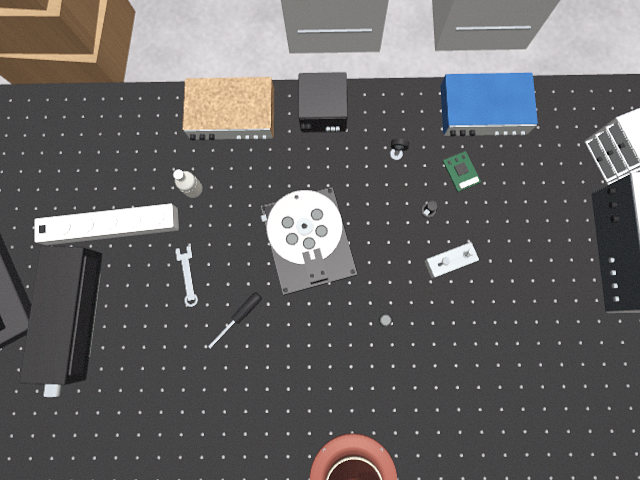

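View pics/scene0.png

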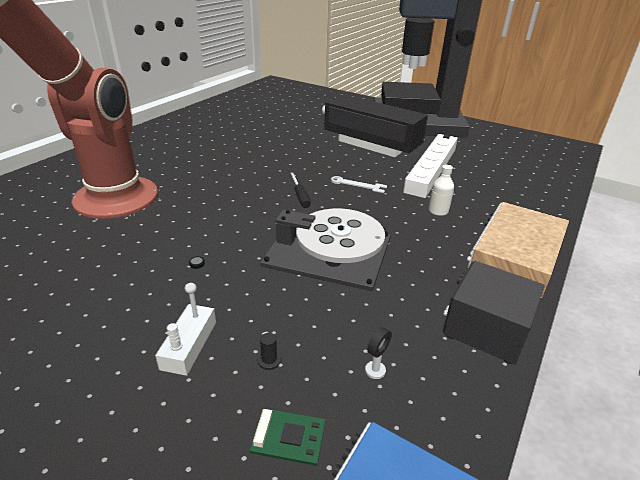

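Top view: wheel centre about (304,226), bracket at (315,262), block at (453,259) with pins at (445,262) and (467,253). Scene view: the collared pin is at (173,335) and the ball pin at (191,290). Next I measure them from the depth.

Run:
```python
from h import *
import pickle
for n in("top","scene"):
    f=pickle.load(open(n+"0.pkl","rb")); P=cloud(f); img=f["pixels"]
    Z=P[...,2]
    print(n,"table z",np.median(Z[(np.abs(Z)<.02)]))
    if n=="top": c=np.array(P[226,304])
    near=np.linalg.norm(P[...,:2]-c[:2],axis=-1)
    m=(near<.13)&(abs(Z-.058)<.005)&(img.min(-1)>130)
    q=P[m][:,:2]
    (cx,cy),r=cv2.minEnclosingCircle(q.astype(np.float32)*1000); print("wheel",cx,cy,r,m.sum(),np.median(Z[m]))
    m=(near<.15)&(near>.05)&(Z>.063)&(Z<.085)&(img.max(-1)<110)
    q=P[m]; print("bracket",len(q),q.mean(0) if len(q) else 0, cv2.minAreaRect((q[:,:2]*1000).astype(np.float32)), np.median(q[:,2]))
    u,v=(453,262) if n=="top" else(186,345)
    b=P[v,u]; print("blockpt",b)
    d=np.linalg.norm(P[...,:2]-(b[:2]),axis=-1)
    m=(d<.1)&(abs(Z-.034)<.004); q=P[m]; print("block",len(q),cv2.minAreaRect((q[:,:2]*1000).astype(np.float32)),np.median(q[:,2]))
    for lo,hi in((.055,.082),(.085,.12)):
        m=(d<.08)&(Z>lo)&(Z<hi); q=P[m]; print(lo,len(q),q.mean(0) if len(q) else 0)
f=pickle.load(open("top0.pkl","rb"))
a=cv2.resize(f["pixels"][180:300,255:365],None,fx=5,fy=5,interpolation=cv2.INTER_CUBIC)
cv2.imwrite("pics/c1.png",a[:, :])
```

```text
top table z -0.0007455461388574669
wheel 567.5281982421875 102.19525146484375 103.15576934814453 3778 0.05709389884914362
bracket 36 [0.46005379 0.07578566 0.07107088] ((459.2793884277344, 75.43907928466797), (18.8156795501709, 38.315086364746094), 13.498713493347168) 0.0712098565685918
blockpt [ 0.49365813 -0.25037743  0.03418895]
block 713 ((499.7995910644531, -249.84715270996094), (46.006568908691406, 116.67205810546875), 20.23129653930664) 0.03331433237533843
0.055 59 [ 0.50867403 -0.27438423  0.07128683]
0.085 51 [ 0.4872354  -0.21600191  0.09905446]
scene table z 0.0004966040914986536
wheel 580.9642333984375 107.21632385253906 92.62493896484375 2979 0.05829460927598917
bracket 498 [0.48880957 0.07900006 0.06969221] ((486.92724609375, 82.76823425292969), (74.78327178955078, 48.141910552978516), 13.727962493896484) 0.07020282288663382
blockpt [ 0.52453746 -0.27182088  0.036203  ]
block 1405 ((501.03387451171875, -248.28811645507812), (48.09360122680664, 118.86892700195312), 20.42884635925293) 0.0343225609266653
0.055 235 [ 0.50930594 -0.26563761  0.07016313]
0.085 106 [ 0.49219243 -0.218175    0.09760972]
```

View pics/c1.png

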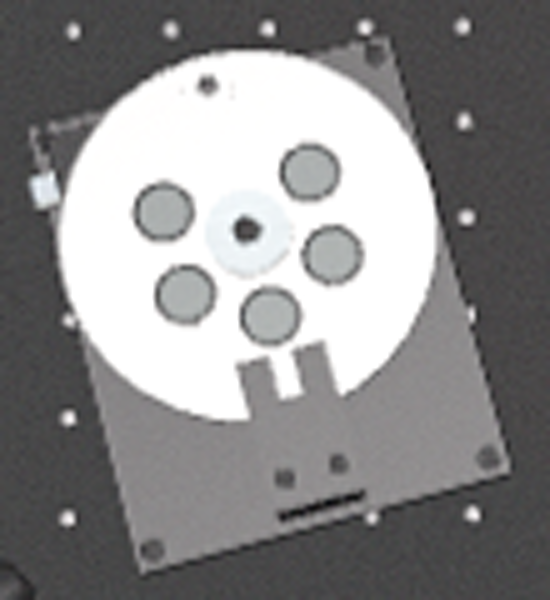

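Crop (5x, origin 255,180): hub (246,229), lock hole at (208,85), slot mouth about (282,360) with its closed end near (290,397). The wheel is already turning. I'll refine the axis and the unit's yaw from both cameras.

```bash
cat >> h.py <<'E'
def ray(f,uv,z):
    uv=np.atleast_2d(uv).astype(float)
    d=np.c_[(uv[:,0]-f["cx"])/f["fx"],-(uv[:,1]-f["cy"])/f["fy"],-np.ones(len(uv))]@rot(f["attitude"]).T
    p=np.array(f["position"]); return p+d*((z-p[2])/d[:,2])[:,None]
E
python3 - <<'E'
from h import *
import pickle
from scipy.optimize import least_squares
for n in("top","scene"):
    f=pickle.load(open(n+"0.pkl","rb")); img=f["pixels"]
    g=cv2.cvtColor(img,cv2.COLOR_BGR2GRAY)
    c0=np.array([.578,.106,.058]); u,v=map(int,pix(f,c0))
    m=(g>150).astype(np.uint8); k,lab,st,_=cv2.connectedComponentsWithStats(m)
    l=np.argmax(np.where(np.arange(k)==0,0,st[:,4]*np.array([np.hypot(*( _[i]-[u,v]))<15 for i in range(k)])))
    cs,_h=cv2.findContours((lab==l).astype(np.uint8),cv2.RETR_EXTERNAL,cv2.CHAIN_APPROX_NONE)
    q=max(cs,key=len)[:,0]; P=ray(f,q,.058)[:,:2]
    a=np.arctan2(*(P-c0[:2]).T[::-1])
    ok=np.abs(np.angle(np.exp(1j*(a-np.pi-.24))))>.7
    if n=="scene": ok&=(P-c0[:2])@(np.array(f["position"])[:2]-c0[:2])<0.0  # far side: upper-face edge
    s=least_squares(lambda x:np.hypot(*(P[ok]-x[:2]).T)-.0895,c0[:2],loss="soft_l1",f_scale=.001)
    print(n,s.x,np.abs(s.fun).mean(), "hub ray",ray(f,[[304.1,225.3]],.069) if n=="top" else"")
    if n=="top":
        s=np.array(s.x); U=lambda x,y:np.array([255+(x+.5)/5-.5,180+(y+.5)/5-.5])
        for nm,x,y,z in(("slotmouthL",271,359,.07),("slotmouthR",296,351,.07),("slotbotL",281,399,.07),("slotbotR",299,394,.07),("tongL",238,364,.07),("tongR",325,343,.07),("hole",208,85,.058),("plateBR",508,470,.012),("plateTR",388,40,.012),("plateBL",142,573,.012)):
            w=ray(f,U(x,y),z)[0]; d=w[:2]-s; print(nm,w.round(4),np.hypot(*d).round(4),np.degrees(np.arctan2(d[1],d[0])).round(1))
E
```

```text
top [0.58168902 0.10665236] 0.001758738523868347 hub ray [[0.5809818  0.10548043 0.069     ]]
slotmouthL [0.5181 0.0945 0.07  ] 0.0648 -169.2
slotmouthR [0.5217 0.0827 0.07  ] 0.0646 -158.3
slotbotL [0.4991 0.0899 0.07  ] 0.0843 -168.5
slotbotR [0.5013 0.0814 0.07  ] 0.0842 -162.6
tongL [0.5159 0.11   0.07  ] 0.0659 177.1
tongR [0.5253 0.0691 0.07  ] 0.0677 -146.3
hole [0.6548 0.1252 0.058 ] 0.0754 14.2
plateBR [ 0.4708 -0.0185  0.012 ] 0.1672 -131.6
plateTR [0.6901 0.0375 0.012 ] 0.1285 -32.5
plateBL [0.4226 0.1605 0.012 ] 0.168 161.3
scene [0.58097521 0.10772114] 0.0009835673223462984 hub ray
```

Emit:
servo_tool:
  commands:
    - {"x":5,"y":0}
    - {"x":3.5,"y":-3.5}
    - {"x":3.5,"y":-3.5}
    - {"x":3.5,"y":-3.5}
    - {"x":3.5,"y":-3.5}
  gripper: 1

```text
$.commands[0]: bad value
```

Emit:
servo_tool:
  commands:
    - {"x":3.5,"y":-3.5}
    - {"x":3.5,"y":-3.5}
    - {"x":3.5,"y":-3.5}
    - {"x":3.5,"y":-3.5}
    - {"x":3.5,"y":-3.5}

```text
$.commands[0]: bad value
```

Emit:
servo_tool:
  commands:
    - {"x":4.5,"y":0,"z":0,"spin":0}
    - {"x":3.5,"y":-3.5,"z":0,"spin":0}
    - {"x":3.5,"y":-3.5,"z":0,"spin":0}
    - {"x":3.5,"y":-3.5,"z":0,"spin":0}
    - {"x":3.5,"y":-3.5,"z":0,"spin":0}
  gripper: 1

```text
clock: 0.6
eef_pos: [0.3201, -0.4363, 0.2309]
tcp_rot: [-0.0, 0.99, 0.14, -0.0]
wrist_force: [1.1, 0.8, 0.5]
opening: 0.146
```

Emit:
servo_tool:
  commands:
    - {"x":3.5,"y":-3.5,"z":0,"spin":0}
    - {"x":3.5,"y":-3.5,"z":0,"spin":0}
    - {"x":3.5,"y":-3.5,"z":0,"spin":0}
    - {"x":3.5,"y":-3.5,"z":0,"spin":0}
    - {"x":3.5,"y":-3.5,"z":0,"spin":0}

```text
clock: 1.1
eef_pos: [0.4393, -0.2197, 0.2312]
tcp_rot: [-0.0, 0.99, 0.14, -0.0]
wrist_force: [0.6, -0.6, -1.0]
opening: -0.002
```

Emit:
servo_tool:
  commands:
    - {"x":3.3,"y":-2.9,"z":0,"spin":0}
    - {"x":3.3,"y":-2.9,"z":0,"spin":0}
    - {"x":3.3,"y":-2.9,"z":0,"spin":0}
    - {"x":3.3,"y":-2.9,"z":0,"spin":0}
    - {"x":3.3,"y":-2.9,"z":0,"spin":0}

```text
clock: 1.6
eef_pos: [0.5575, -0.0349, 0.231]
tcp_rot: [-0.0, 0.99, 0.14, -0.0]
wrist_force: [0.2, -0.3, -0.5]
opening: -0.003
```

Emit:
servo_tool:
  commands:
    - {"x":3.3,"y":-2.9,"z":1,"spin":0}
    - {"x":3.3,"y":-2.9,"z":2,"spin":0}
    - {"x":3.3,"y":-2.9,"z":2,"spin":0}
    - {"x":2.2,"y":-2.0,"z":3,"spin":0}
    - {"x":0,"y":0,"z":3,"spin":0}

```text
clock: 2.1
eef_pos: [0.6447, 0.1075, 0.1198]
tcp_rot: [-0.003, 0.99, 0.144, 0.001]
wrist_force: [-0.4, 0.6, 0.0]
opening: 0.005
```

Emit:
servo_tool:
  commands:
    - {"x":0,"y":0,"z":1,"spin":0}
    - {"x":0,"y":0,"z":0,"spin":0}
    - {"x":0,"y":0,"z":0,"spin":0}

```text
clock: 2.4
eef_pos: [0.6443, 0.0986, 0.1125]
tcp_rot: [0.0, 0.99, 0.139, 0.001]
wrist_force: [1.1, 0.7, 0.2]
opening: -0.0
```

Run:
```python
from h import *
s=robot.sense(); print(s["eef_pos"],s["wrist_force"])
for i in range(2):
    for n in("top","scene"):
        f=robot.grab_frame(n); g=f["pixels"]
        u,v=map(int,pix(f,[.581,.107,.058])); w=cv2.resize(g[v-60:v+60,u-75:u+75],None,fx=4,fy=4,interpolation=cv2.INTER_CUBIC)
        if i==0: a=w if n=="top" else cv2.resize(np.vstack([a,w]),None,fx=.6,fy=.6)
cv2.imwrite("pics/c2.png",a)
```

```text
[0.64432329 0.09864732 0.11253972] [1.12595435 0.65830316 0.24740038]
```

View pics/c2.png

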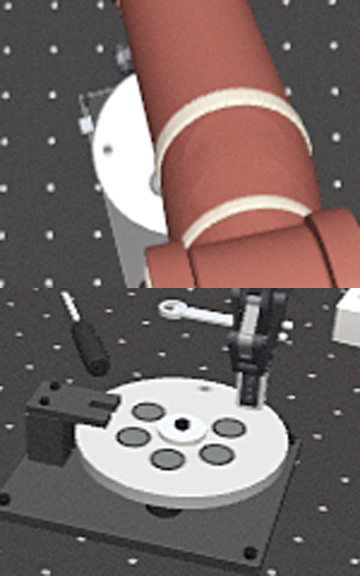

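Top: the arm covers the wheel. Scene: the wheel, its cells and the tongue are clear, with the fingers above the far-right of the ring. I'll move over the rim point and build an angle estimator on the scene camera.

Emit:
servo_tool:
  commands:
    - {"x":1.0,"y":-1.15,"z":1,"spin":0}
    - {"x":1.0,"y":-1.15,"z":1,"spin":0}
    - {"x":0,"y":0,"z":1,"spin":0}
    - {"x":0,"y":0,"z":0.5,"spin":0}
    - {"x":0,"y":0,"z":0,"spin":0}

```text
clock: 3.1
eef_pos: [0.6552, 0.127, 0.0744]
tcp_rot: [0.0, 0.99, 0.14, -0.002]
wrist_force: [-0.6, 0.2, 0.3]
opening: 0.005
```

```bash
cat >> h.py <<'E'
AX=np.array([.5813,.107]); YAW=np.radians(14.3)
def wheel(f,ax=AX):
    """world angle (deg) of the lock hole from the filter cells"""
    g=cv2.cvtColor(f["pixels"],cv2.COLOR_BGR2GRAY)
    th=np.radians(np.arange(0,360,.25)); r=np.arange(.028,.0561,.001)
    T,Rr=np.meshgrid(th,r)
    W=np.stack([ax[0]+Rr*np.cos(T),ax[1]+Rr*np.sin(T),np.full_like(T,.058)],-1)
    c=(W-f["position"])@rot(f["attitude"])
    mu=(f["cx"]-f["fx"]*c[...,0]/c[...,2]).astype(np.float32); mv=(f["cy"]+f["fy"]*c[...,1]/c[...,2]).astype(np.float32)
    s=cv2.remap(g,mu,mv,cv2.INTER_LINEAR).astype(float)
    t=np.zeros_like(s)
    for k in range(1,6):
        a=T-k*np.pi/3; t+=(Rr**2+.042**2-2*Rr*.042*np.cos(a)<.0155**2)
    t-=t.mean(); s=np.clip(s,90,255); s-=s.mean()
    F=np.fft.fft(s,axis=1)*np.conj(np.fft.fft(t,axis=1)); sc=np.fft.ifft(F.sum(0)).real/np.sqrt((s**2).sum()*(t**2).sum())
    i=sc.argmax(); y0,y1,y2=sc[i-1],sc[i],sc[(i+1)%len(sc)]
    return (i+.5*(y0-y2)/(y0-2*y1+y2))*.25, y1
E
python3 - <<'E'
from h import *
import pickle
for n in("top","scene"): print(n,wheel(pickle.load(open(n+"0.pkl","rb"))))
T=[];A=[]
for i in range(6):
    t=robot.sense()["clock"]; a,s=wheel(robot.grab_frame("scene")); T.append(t);A.append(a); print(round(t,3),round(a,2),round(s,3))
A=np.unwrap(A,period=360); print(np.radians(np.polyfit(T,A,1)[0])); print(robot.sense()["eef_pos"],robot.sense()["wrist_force"])
E
```

```text
top (np.float64(105.0598958333334), np.float64(0.31810603817674593))
scene (np.float64(167.37931034482781), np.float64(0.3038797369802356))
3.1 39.81 0.321
3.15 172.33 0.329
3.2 60.59 0.326
3.25 193.25 0.322
3.3 203.51 0.319
3.35 215.37 0.319
11.01080795220589
[0.65678013 0.12726717 0.07694812] [-0.02438518 -0.2804427   0.18393699]
```

```bash
sed -i 's/i=sc.argmax()/sc=-sc; i=sc.argmax()/' h.py
python3 - <<'E'
from h import *
import pickle
for n in("top","scene"): print(n,wheel(pickle.load(open(n+"0.pkl","rb"))))
T=[];A=[]
for i in range(5):
    t=robot.sense()["clock"]; a,s=wheel(robot.grab_frame("scene")); T.append(t);A.append(a); print(round(t,3),round(a,2),round(s,3))
A=np.unwrap(A,period=360); print(np.radians(np.polyfit(T,A,1)[0])); print(robot.sense()["eef_pos"],robot.sense()["wrist_force"])
E
```

```text
top (np.float64(14.980854197349016), np.float64(0.9257237699198186))
scene (np.float64(16.84171388101982), np.float64(0.874359407826644))
3.4 315.62 0.876
3.45 326.43 0.879
3.5 337.37 0.883
3.55 348.25 0.877
3.6 359.24 0.882
3.8070064508563903
[0.65648055 0.12759902 0.07661036] [ 0.02286552 -0.71052819  0.6567713 ]
```

Emit:
servo_tool:
  commands:
    - {"x":0,"y":0,"z":0.7,"spin":0}
    - {"x":0,"y":0,"z":0.5,"spin":0}
    - {"x":0,"y":0,"z":0.2,"spin":0}
    - {"x":0,"y":0,"z":0,"spin":0}

```text
clock: 4.05
eef_pos: [0.6559, 0.1275, 0.0615]
tcp_rot: [0.0, 0.99, 0.14, -0.001]
wrist_force: [-0.8, 0.6, 0.1]
opening: 0.001
```

Emit:
servo_tool:
  commands:
    - {"x":0,"y":0,"z":0.1,"spin":0}
    - {"x":0,"y":0,"z":0,"spin":0}

```text
clock: 4.25
eef_pos: [0.6565, 0.1277, 0.0614]
tcp_rot: [-0.0, 0.99, 0.14, 0.0]
wrist_force: [-0.2, -0.5, 0.5]
opening: -0.001
```

Emit:
servo_tool:
  commands:
    - {"x":0,"y":0,"z":0.1,"spin":0}
    - {"x":0,"y":0,"z":0,"spin":0}

```text
clock: 4.45
eef_pos: [0.6564, 0.1276, 0.0604]
tcp_rot: [-0.0, 0.99, 0.14, 0.0]
wrist_force: [0.5, 0.0, -0.2]
opening: -0.003
```

Emit:
servo_tool:
  commands:
    - {"x":0,"y":0,"z":0.1,"spin":0}
    - {"x":0,"y":0,"z":0,"spin":0}

```text
clock: 4.65
eef_pos: [0.6563, 0.1276, 0.0593]
tcp_rot: [-0.0, 0.99, 0.14, -0.0]
wrist_force: [0.5, 0.9, 0.2]
opening: 0.003
```

Emit:
servo_tool:
  commands:
    - {"x":0,"y":0,"z":0.06,"spin":0}
    - {"x":0,"y":0,"z":0,"spin":0}

```text
clock: 4.85
eef_pos: [0.6564, 0.1276, 0.0587]
tcp_rot: [0.0, 0.99, 0.14, -0.0]
wrist_force: [0.3, -0.3, -0.5]
opening: 0.002
```

Emit:
servo_tool:
  commands:
    - {"x":0,"y":0,"z":0.04,"spin":0}
    - {"x":0,"y":0,"z":0,"spin":0}

```text
clock: 5.05
eef_pos: [0.6564, 0.1276, 0.0583]
tcp_rot: [-0.0, 0.99, 0.14, -0.0]
wrist_force: [0.1, 0.0, -0.5]
opening: 0.003
```

Emit:
servo_tool:
  commands:
    - {"x":0,"y":0,"z":0.04,"spin":0}
    - {"x":0,"y":0,"z":0,"spin":0}

```text
clock: 5.25
eef_pos: [0.6564, 0.1279, 0.058]
tcp_rot: [-0.0, 0.99, 0.141, 0.0]
wrist_force: [0.4, 0.2, 2.3]
opening: -0.001
```

Emit:
servo_tool:
  commands:
    - {"x":0,"y":0,"z":0.04,"spin":0}
    - {"x":0,"y":0,"z":0,"spin":0}

```text
clock: 5.45
eef_pos: [0.6565, 0.1282, 0.0578]
tcp_rot: [-0.0, 0.99, 0.141, 0.0]
wrist_force: [0.7, 0.6, 1.0]
opening: -0.0
```

```bash
cat > m.py <<'E'
from h import *
for i in range(3):
    t=robot.sense()["clock"]; a,s=wheel(robot.grab_frame("scene")); print(round(t,3),round(a,2),round(s,3))
print(robot.sense()["eef_pos"],robot.sense()["wrist_force"])
E
python3 m.py
```

```text
5.45 24.95 0.88
5.5 29.45 0.877
5.55 32.7 0.872
[0.6565089  0.12796052 0.05775881] [-0.21266896  0.12622508  2.1998118 ]
```

Emit:
servo_tool:
  commands:
    - {"x":0,"y":0,"z":-0.15,"spin":0}

```text
clock: 5.7
eef_pos: [0.6562, 0.1274, 0.0589]
tcp_rot: [0.0, 0.99, 0.141, -0.0]
wrist_force: [-0.7, -0.5, -0.3]
opening: -0.001
```

```bash
python3 m.py
```

```text
5.7 36.44 0.872
5.75 37.11 0.871
5.8 37.62 0.87
[0.65640031 0.12713416 0.05896182] [0.0264571  0.38671483 0.55318347]
```

```bash
python3 -c "
from h import *
s=robot.sense();print(s['joint_pos'].round(3))"
```

```text
[-0.173  0.829 -0.092  1.527  0.096  0.791 -1.593]
```

Emit:
servo_tool:
  commands:
    - {"x":-0.06,"y":0.95,"z":-0.2,"spin":0.122}
    - {"x":-0.06,"y":0.95,"z":0,"spin":0.122}
    - {"x":-0.06,"y":0.95,"z":0,"spin":0.122}
    - {"x":-0.06,"y":0.95,"z":0,"spin":0.122}
    - {"x":-0.06,"y":0.95,"z":0,"spin":0.122}

```text
clock: 6.35
eef_pos: [0.6552, 0.08, 0.0609]
tcp_rot: [0.0, 0.986, -0.166, -0.0]
wrist_force: [-0.5, 1.4, 1.4]
opening: 0.001
```

```bash
python3 -c "
from h import *
s=robot.sense();print(s['joint_pos'].round(3))
d=s['eef_pos'][:2]-AX;print(np.hypot(*d),np.degrees(np.arctan2(d[1],d[0])),np.degrees(np.arctan2(*rot(s['tcp_rot'])[[1,0],0])),s['eef_pos'])"; python3 m.py
```

```text
[-0.193  0.815  0.069  1.557 -0.071  0.772 -2.   ]
0.07867351918369671 -20.097414532119448 -19.110197587733218 [0.65518307 0.07996642 0.06088859]
6.35 342.43 0.526
6.4 283.34 0.517
6.45 343.07 0.515
[0.65507404 0.07976261 0.06092158] [-0.06849618  0.53190776 -0.19745011]
```

Emit:
servo_tool:
  commands:
    - {"x":0,"y":0,"z":0.2,"spin":0}
    - {"x":0,"y":0,"z":0.08,"spin":0}
    - {"x":0,"y":0,"z":0.02,"spin":0}
    - {"x":0,"y":0,"z":0,"spin":0}

```text
clock: 6.9
eef_pos: [0.6551, 0.0812, 0.058]
tcp_rot: [-0.0, 0.987, -0.163, -0.0]
wrist_force: [0.1, -0.1, 0.4]
opening: 0.002
```

Emit:
servo_tool:
  commands:
    - {"x":0,"y":0,"z":0.04,"spin":0}
    - {"x":0,"y":0,"z":0,"spin":0}

```text
clock: 7.1
eef_pos: [0.6552, 0.0809, 0.0577]
tcp_rot: [-0.0, 0.987, -0.163, -0.0]
wrist_force: [-0.6, 0.2, 1.5]
opening: 0.003
```

Emit:
servo_tool:
  commands:
    - {"x":0,"y":0,"z":0.04,"spin":0}
    - {"x":0,"y":-0.14,"z":0,"spin":-0.0175}
    - {"x":-0.005,"y":-0.27,"z":0,"spin":-0.035}
    - {"x":-0.01,"y":-0.41,"z":0,"spin":-0.052}
    - {"x":-0.02,"y":-0.54,"z":0,"spin":-0.07}

```text
clock: 7.6
eef_pos: [0.6587, 0.094, 0.0575]
tcp_rot: [0.0, 0.997, -0.075, 0.0]
wrist_force: [-1.6, 0.0, 2.3]
opening: -0.002
```

Emit:
servo_tool:
  commands:
    - {"x":-0.03,"y":-0.68,"z":0,"spin":-0.087}
    - {"x":-0.03,"y":-0.68,"z":0,"spin":-0.087}
    - {"x":-0.03,"y":-0.68,"z":0,"spin":-0.087}
    - {"x":-0.03,"y":-0.68,"z":0,"spin":-0.087}
    - {"x":-0.03,"y":-0.68,"z":0,"spin":-0.087}

```text
clock: 8.1
eef_pos: [0.6569, 0.1281, 0.0576]
tcp_rot: [-0.0, 0.99, 0.143, 0.001]
wrist_force: [-0.5, 0.1, 2.6]
opening: 0.001
```

```bash
python3 m.py
```

```text
8.1 80.61 0.869
8.15 82.8 0.866
8.2 83.46 0.86
[0.65671324 0.12901302 0.05758191] [-0.12496251 -0.15366757  1.73094414]
```

Emit:
servo_tool:
  commands:
    - {"x":-0.005,"y":-0.27,"z":0,"spin":-0.035}
    - {"x":-0.02,"y":-0.54,"z":0,"spin":-0.07}
    - {"x":-0.043,"y":-0.815,"z":0,"spin":-0.105}
    - {"x":-0.043,"y":-0.815,"z":0,"spin":-0.105}
    - {"x":-0.043,"y":-0.815,"z":0,"spin":-0.105}

```text
clock: 8.75
eef_pos: [0.6421, 0.1564, 0.0576]
tcp_rot: [0.0, 0.938, 0.345, 0.001]
wrist_force: [0.7, 1.7, 1.6]
opening: -0.001
```

Emit:
servo_tool:
  commands:
    - {"x":-0.043,"y":-0.815,"z":0,"spin":-0.105}
    - {"x":-0.043,"y":-0.815,"z":0,"spin":-0.105}
    - {"x":-0.043,"y":-0.815,"z":0,"spin":-0.105}
    - {"x":-0.043,"y":-0.815,"z":0,"spin":-0.105}
    - {"x":-0.043,"y":-0.815,"z":0,"spin":-0.105}

```text
clock: 9.25
eef_pos: [0.6086, 0.18, 0.0576]
tcp_rot: [0.0, 0.816, 0.577, 0.001]
wrist_force: [0.5, 1.4, 2.0]
opening: 0.002
```

Emit:
servo_tool:
  commands:
    - {"x":-0.043,"y":-0.815,"z":0,"spin":-0.105}
    - {"x":-0.02,"y":-0.54,"z":0,"spin":-0.07}
    - {"x":-0.005,"y":-0.27,"z":0,"spin":-0.035}
    - {"x":0,"y":0,"z":0,"spin":0}

```text
clock: 9.65
eef_pos: [0.5922, 0.1837, 0.0575]
tcp_rot: [-0.0, 0.753, 0.658, 0.001]
wrist_force: [-0.2, 2.7, 2.2]
opening: -0.002
```

```bash
python3 m.py;  python3 -c "
from h import *
s=robot.sense();print(s['joint_pos'].round(3))
d=s['eef_pos'][:2]-AX;print(np.hypot(*d),np.degrees(np.arctan2(d[1],d[0])),np.degrees(np.arctan2(*rot(s['tcp_rot'])[[1,0],0])))"
```

```text
9.65 148.62 0.868
9.7 148.16 0.861
9.75 147.89 0.863
[0.59297691 0.1831986  0.05753183] [0.5445682  1.51603115 2.68667719]
[-0.104  0.801 -0.391  1.674  0.415  0.748 -0.832]
0.07708811154516755 81.28759785332197 82.23400292584168
```

Emit:
servo_tool:
  commands:
    - {"x":-0.005,"y":-0.27,"z":0,"spin":-0.035}
    - {"x":-0.02,"y":-0.54,"z":0,"spin":-0.07}
    - {"x":-0.043,"y":-0.815,"z":0,"spin":-0.105}
    - {"x":-0.043,"y":-0.815,"z":0,"spin":-0.105}
    - {"x":-0.043,"y":-0.815,"z":0,"spin":-0.105}

```text
clock: 10.3
eef_pos: [0.5593, 0.1806, 0.0573]
tcp_rot: [0.0, 0.597, 0.802, -0.0]
wrist_force: [0.4, 0.6, 3.0]
opening: 0.001
```

Emit:
servo_tool:
  commands:
    - {"x":-0.043,"y":-0.815,"z":0,"spin":-0.105}
    - {"x":-0.043,"y":-0.815,"z":0,"spin":-0.105}
    - {"x":-0.043,"y":-0.815,"z":0,"spin":-0.105}
    - {"x":-0.01,"y":-0.41,"z":0,"spin":-0.052}
    - {"x":0,"y":-0.14,"z":0,"spin":-0.0175}

```text
clock: 10.8
eef_pos: [0.5323, 0.166, 0.0571]
tcp_rot: [-0.0, 0.435, 0.901, -0.001]
wrist_force: [0.5, 0.1, 4.3]
opening: -0.003
```

Emit:
servo_tool:
  commands:
    - {"x":0,"y":0,"z":0,"spin":0}
    - {"x":0,"y":0,"z":0,"spin":0}

```text
clock: 11.0
eef_pos: [0.5336, 0.167, 0.0573]
tcp_rot: [0.0, 0.436, 0.9, 0.0]
wrist_force: [-0.4, 1.4, 3.4]
opening: -0.0
```

```bash
python3 m.py
python3 - <<'E'
from h import *
f=robot.grab_frame("scene"); import pickle; pickle.dump(f,open("s2.pkl","wb"))
# rectified views in unit frame at wheel plane (left) and tongue top (right)
def rect(f,z,s=3.,yaw=YAW):
    X,Y=np.meshgrid(np.arange(-130,100,1/s),np.arange(60,-60,-1/s)); c,n=np.cos(yaw),np.sin(yaw)
    W=np.stack([AX[0]+(c*X-n*Y)/1e3,AX[1]+(n*X+c*Y)/1e3,np.full_like(X,z)],-1)
    q=(W-f["position"])@rot(f["attitude"])
    return cv2.remap(f["pixels"],(f["cx"]-f["fx"]*q[...,0]/q[...,2]).astype(np.float32),(f["cy"]+f["fy"]*q[...,1]/q[...,2]).astype(np.float32),cv2.INTER_CUBIC)
a=rect(f,.07); b=rect(f,.058)
# 40..: crop tongue zone at scale 3: x -130..100
o=np.vstack([a[60:300],b])
for k in(0,240): cv2.line(o,(0,(120 if k==0 else 420)),(690,(120 if k==0 else 420)),(0,0,255),1)
cv2.line(o,(162,0),(162,600),(0,255,0),1)
cv2.imwrite("pics/r1.png",o)
E
```

```text
11.0 195.59 0.871
11.05 195.53 0.87
11.1 195.57 0.87
[0.53358056 0.1669243  0.05724411] [-0.70545803  0.73030149  4.23125537]
```

View pics/r1.png

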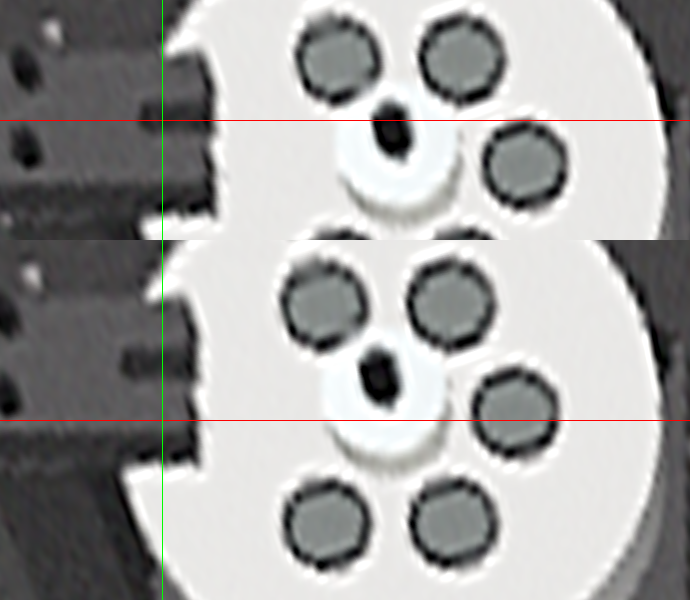

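Upper panel (tongue plane): the slot is centred near row 116, about 1 mm off the line. Lower panel: the cells are centred near row 414, with the hole direction within about 1° of the slot. It looks aligned, so I'll lift and check with both cameras, fitting the axis too.

Emit:
servo_tool:
  commands:
    - {"x":0,"y":0,"z":-0.1,"spin":0}
    - {"x":0,"y":0,"z":-0.5,"spin":0}
    - {"x":0,"y":0,"z":-2,"spin":0}
    - {"x":0,"y":0,"z":-4,"spin":0}
    - {"x":0,"y":0,"z":-4,"spin":0}

```text
clock: 11.7
eef_pos: [0.5327, 0.1657, 0.1635]
tcp_rot: [-0.001, 0.435, 0.9, -0.001]
wrist_force: [1.0, -0.1, -0.2]
opening: 0.001
```

```bash
cat > fit.py <<'E'
from h import *
from scipy.optimize import minimize
def fitw(f):
    r=minimize(lambda d:-wheel(f,AX+d/1e3)[1],[0,.5],method="Nelder-Mead",options=dict(xatol=.05,fatol=1e-5,initial_simplex=[[0,0],[2,0],[0,2]]))
    ax=AX+r.x/1e3; return ax,wheel(f,ax)
E
python3 - <<'E'
from fit import *
import pickle
print(fitw(pickle.load(open("s2.pkl","rb")))); print("top0",fitw(pickle.load(open("top0.pkl","rb"))),"scene0",fitw(pickle.load(open("scene0.pkl","rb"))))
f=robot.grab_frame("scene"); print(fitw(f)); s=robot.sense(); print(s["eef_pos"],s["clock"])
E
```

```text
(array([0.58038727, 0.1086885 ]), (np.float64(194.91838752196836), np.float64(0.9392462607999692)))
top0 (array([0.58114543, 0.10618152]), (np.float64(14.729729729729755), np.float64(0.9397025018325927))) scene0 (array([0.58034818, 0.10871088]), (np.float64(17.5079346826127), np.float64(0.9400008831477765)))
(array([0.5803829 , 0.10869301]), (np.float64(196.42103209986627), np.float64(0.9371906472916877)))
[0.53649033 0.16843208 0.17077474] 11.75
```

Emit:
servo_tool:
  commands:
    - {"x":-3.38,"y":-2.98,"z":0,"spin":0}
    - {"x":-3.38,"y":-2.98,"z":0,"spin":0}
    - {"x":-3.38,"y":-2.98,"z":0,"spin":0}
    - {"x":-3.38,"y":-2.98,"z":0,"spin":0}
    - {"x":-3.38,"y":-2.98,"z":0,"spin":0}
  gripper: 0.3

```text
clock: 12.25
eef_pos: [0.5209, -0.0607, 0.163]
tcp_rot: [-0.0, 0.436, 0.9, -0.001]
wrist_force: [0.2, 0.4, 0.3]
opening: 0.7
```

Emit:
servo_tool:
  commands:
    - {"x":-3.38,"y":-2.98,"z":0,"spin":0}
    - {"x":-3.38,"y":-2.98,"z":0,"spin":0}
    - {"x":-3.38,"y":-2.98,"z":0,"spin":0}
    - {"x":-3.38,"y":-2.98,"z":0,"spin":0}
    - {"x":-2.5,"y":-2.2,"z":0,"spin":0}

```text
clock: 12.75
eef_pos: [0.5086, -0.276, 0.1625]
tcp_rot: [-0.0, 0.437, 0.899, -0.001]
wrist_force: [0.2, 0.2, 0.4]
opening: 0.697
```

Run:
```python
from fit import *
import pickle
for n in("scene","top","scene"):
    f=robot.grab_frame(n); print(n,fitw(f)); pickle.dump(f,open(n+"3.pkl","wb"))
s=robot.sense(); print(s["eef_pos"],s["clock"],s["joint_pos"].round(2))
t=pickle.load(open("top3.pkl","rb"))["pixels"]
a=cv2.resize(t[205:290,270:350],None,fx=7,fy=7,interpolation=cv2.INTER_CUBIC)
cv2.imwrite("pics/t3.png",a)
```

```text
scene (array([0.58035845, 0.1087019 ]), (np.float64(197.15723712678493), np.float64(0.934876838363627)))
top (array([0.58114644, 0.10620837]), (np.float64(197.33228813559322), np.float64(0.9423310507550703)))
scene (array([0.58035664, 0.10872027]), (np.float64(197.14996771416276), np.float64(0.9347309354942474)))
[ 0.50863518 -0.27549166  0.16210256] 12.9 [ 0.9   0.68 -0.74  1.71  0.54  0.97  0.62]
```

View pics/t3.png

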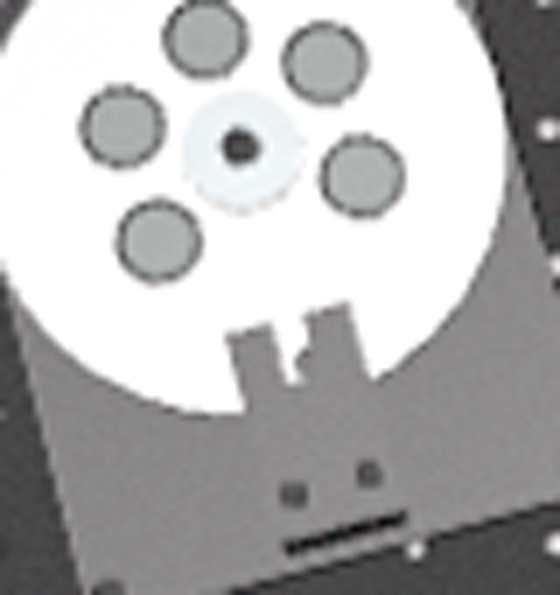

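Crop (7x, origin 270,205): the lock hole shows at about (305,360), half hidden under the right edge of the slot, so the wheel crept about 2° CCW on release. I'll compute the slot angle in this view.

Run:
```python
from h import *
import pickle
f=pickle.load(open("top3.pkl","rb")); ax=np.array([.58115,.1062])
U=lambda x,y:[270+(x+.5)/7-.5,205+(y+.5)/7-.5]
w=lambda x,y:ray(f,U(x,y),.07)[0][:2]
an=lambda v:np.degrees(np.arctan2(v[1],v[0]))%360
L,R_,L2,R2=w(228,337),w(347,302),w(246,412),w(368,380)
print("mid",an((L+R_)/2-ax),np.hypot(*((L+R_)/2-ax)),np.hypot(*(L-R_)),"edges",an(L2-L),an(R2-R_), "front",an(R_-L)-90)
for q in((270,325),(305,313),(288,385)): print(an(w(*q)-ax),np.hypot(*(w(*q)-ax)))
m=(w(270,325)+w(305,313))/2; print("slot mouth",an(m-ax),m)
# pin handle top in both cameras
for n in("top0","scene0"):
    g=pickle.load(open(n+".pkl","rb")); P=cloud(g); d=np.hypot(P[...,0]-.511,P[...,1]+.279)
    q=P[(d<.025)&(P[...,2]>.074)&(P[...,2]<.085)]; print(n,len(q),q.mean(0))
    q=P[(d<.02)&(P[...,2]>.045)&(P[...,2]<.073)]; print(len(q),q.mean(0))
```

```text
mid 194.9111696058187 0.06243440908098507 0.04153329959879977 edges 193.28514392297853 194.44356652765327 front 195.90723429043862
189.3032521200852 0.06295769258346537
200.6442783196853 0.062196433961909076
191.06515322288382 0.0840369296861028
slot mouth 194.93916088066132 [0.52098389 0.09014699]
top0 29 [ 0.5116539  -0.28194597  0.07715961]
29 [ 0.50987151 -0.27885577  0.06028111]
scene0 78 [ 0.51426513 -0.28209186  0.07765051]
142 [ 0.51749639 -0.28433809  0.05964701]
```

The slot is at 194.9° and the wheel at 197.2° (about 3 mm off). That is too close to the 3.5 mm limit, so I'll go back and nudge it.

Emit:
servo_tool:
  commands:
    - {"x":2.55,"y":3.73,"z":0,"spin":0}
    - {"x":2.55,"y":3.73,"z":0,"spin":0}
    - {"x":2.55,"y":3.73,"z":0,"spin":0}
    - {"x":2.55,"y":3.73,"z":0,"spin":0}
    - {"x":2.55,"y":3.73,"z":0,"spin":0}
  gripper: 1

```text
clock: 13.4
eef_pos: [0.577, -0.0524, 0.1633]
tcp_rot: [-0.0, 0.434, 0.901, 0.0]
wrist_force: [1.3, -0.9, 0.0]
opening: -0.001
```

Emit:
servo_tool:
  commands:
    - {"x":2.55,"y":3.73,"z":0,"spin":0}
    - {"x":2.55,"y":3.73,"z":0,"spin":0}
    - {"x":2.55,"y":3.73,"z":0,"spin":0}
    - {"x":2.55,"y":3.73,"z":0,"spin":0}
    - {"x":2.55,"y":3.73,"z":2,"spin":0}

```text
clock: 13.9
eef_pos: [0.6455, 0.1645, 0.146]
tcp_rot: [0.002, 0.434, 0.901, 0.002]
wrist_force: [1.1, 0.2, 0.7]
opening: 0.002
```

Emit:
servo_tool:
  commands:
    - {"x":0,"y":0,"z":3,"spin":0}
    - {"x":0,"y":0,"z":3,"spin":0}
    - {"x":0,"y":0,"z":1,"spin":0}
    - {"x":0,"y":0,"z":0,"spin":0}

```text
clock: 14.3
eef_pos: [0.6427, 0.1602, 0.0716]
tcp_rot: [-0.002, 0.435, 0.901, -0.001]
wrist_force: [0.1, 0.6, -0.3]
opening: -0.002
```

```bash
cat > m2.py <<'E'
from fit import *
f=robot.grab_frame("scene"); print(wheel(f,np.array([.58036,.10871])))
s=robot.sense(); d=s['eef_pos'][:2]-[.5808,.1074];print(s["clock"],np.hypot(*d),np.degrees(np.arctan2(d[1],d[0])),np.degrees(np.arctan2(*rot(s['tcp_rot'])[[1,0],0])),s["eef_pos"],s["wrist_force"])
E
python3 m2.py
```

```text
(np.float64(197.1511423550088), np.float64(0.9344322645160129))
14.35 0.08254235101258274 40.098738417027924 128.42565915846205 [0.64393958 0.16056609 0.07337522] [-0.56763237  0.14387231 -0.90614171]
```

Emit:
servo_tool:
  commands:
    - {"x":0,"y":-0.4,"z":0.8,"spin":0}
    - {"x":0,"y":0,"z":0.4,"spin":0}
    - {"x":0,"y":0,"z":0.1,"spin":0}
    - {"x":0,"y":0,"z":0,"spin":0}
    - {"x":0,"y":0,"z":0,"spin":0}

```text
clock: 14.85
eef_pos: [0.6414, 0.1577, 0.0607]
tcp_rot: [0.0, 0.435, 0.9, 0.0]
wrist_force: [0.8, -0.1, 1.0]
opening: -0.0
```

Emit:
servo_tool:
  commands:
    - {"x":0,"y":0,"z":0.08,"spin":0}
    - {"x":0,"y":0,"z":0,"spin":0}

```text
clock: 15.05
eef_pos: [0.6412, 0.1577, 0.0595]
tcp_rot: [0.0, 0.435, 0.9, 0.0]
wrist_force: [0.3, 0.7, -1.2]
opening: 0.001
```

Emit:
servo_tool:
  commands:
    - {"x":0,"y":0,"z":0.04,"spin":0}
    - {"x":0,"y":0,"z":0,"spin":0}

```text
clock: 15.25
eef_pos: [0.6412, 0.1576, 0.059]
tcp_rot: [-0.0, 0.435, 0.9, 0.0]
wrist_force: [0.1, 0.3, 0.3]
opening: -0.002
```

```bash
python3 m2.py
```

```text
(np.float64(197.1546255506608), np.float64(0.9347703019620132))
15.3 0.07851598198805104 39.76411584073538 128.39099696184059 [0.641154   0.15762105 0.05901161] [-0.18002968 -0.51638291  0.53431788]
```

Emit:
servo_tool:
  commands:
    - {"x":0,"y":0,"z":0.09,"spin":0}
    - {"x":0,"y":0,"z":0.04,"spin":0}
    - {"x":0,"y":0,"z":0.02,"spin":0}
    - {"x":0,"y":0,"z":0,"spin":0}

```text
clock: 15.7
eef_pos: [0.6413, 0.1577, 0.0577]
tcp_rot: [0.0, 0.435, 0.9, 0.0]
wrist_force: [-0.6, 0.0, 1.1]
opening: 0.001
```

Emit:
servo_tool:
  commands:
    - {"x":-0.08,"y":0,"z":0,"spin":0.01}
    - {"x":-0.15,"y":0,"z":0,"spin":0.02}
    - {"x":-0.08,"y":0,"z":0,"spin":0.01}
    - {"x":0,"y":0,"z":0,"spin":0}
    - {"x":0,"y":0,"z":0,"spin":0}

```text
clock: 16.2
eef_pos: [0.6432, 0.1552, 0.0577]
tcp_rot: [0.0, 0.453, 0.891, 0.0]
wrist_force: [0.6, 0.3, 1.3]
opening: 0.001
```

```bash
python3 m2.py
```

```text
(np.float64(194.98693693693693), np.float64(0.9397154990236285))
16.25 0.07861970780866344 37.51366993893302 126.10229785365206 [0.64316179 0.15527553 0.05767101] [-0.20390299  0.20188896  2.1692953 ]
```

Emit:
servo_tool:
  commands:
    - {"x":0,"y":0,"z":-0.02,"spin":0}
    - {"x":0,"y":0,"z":-0.02,"spin":0}
    - {"x":0,"y":0,"z":-0.02,"spin":0}
    - {"x":0,"y":0,"z":-0.02,"spin":0}
    - {"x":0,"y":0,"z":-0.02,"spin":0}

```text
clock: 16.75
eef_pos: [0.6427, 0.155, 0.0582]
tcp_rot: [-0.0, 0.453, 0.891, -0.0]
wrist_force: [0.1, -0.1, 0.5]
opening: 0.0
```

Emit:
servo_tool:
  commands:
    - {"x":0,"y":0,"z":-0.05,"spin":0}
    - {"x":0,"y":0,"z":-0.2,"spin":0}
    - {"x":0,"y":0,"z":0,"spin":0}
    - {"x":0,"y":0,"z":0,"spin":0}
    - {"x":0,"y":0,"z":0,"spin":0}

```text
clock: 17.25
eef_pos: [0.643, 0.1551, 0.0611]
tcp_rot: [-0.0, 0.453, 0.891, 0.0]
wrist_force: [0.2, 0.9, 0.4]
opening: -0.001
```

```bash
python3 m2.py; python3 m2.py|head -1
```

```text
(np.float64(195.07884615384614), np.float64(0.9375121919113188))
17.3 0.07840259612365792 37.47862594252229 126.09882269266531 [0.64301876 0.15510527 0.0610454 ] [0.08119981 0.47306718 0.80488385]
(np.float64(195.0810227272727), np.float64(0.9375453513512306))
```

Emit:
servo_tool:
  commands:
    - {"x":0,"y":0,"z":-2.5,"spin":0}
    - {"x":0,"y":0,"z":-4,"spin":0}
    - {"x":0,"y":0,"z":-4,"spin":0}
    - {"x":-2.77,"y":-3.62,"z":0,"spin":0}
    - {"x":-2.77,"y":-3.62,"z":0,"spin":0}

```text
clock: 17.85
eef_pos: [0.6177, 0.0692, 0.1681]
tcp_rot: [0.002, 0.451, 0.892, 0.002]
wrist_force: [0.1, -0.7, -0.3]
opening: 0.002
```

Emit:
servo_tool:
  commands:
    - {"x":-2.77,"y":-3.62,"z":0,"spin":0}
    - {"x":-2.77,"y":-3.62,"z":0,"spin":0}
    - {"x":-2.77,"y":-3.62,"z":0,"spin":0}
    - {"x":-2.77,"y":-3.62,"z":0,"spin":0}
    - {"x":-2.77,"y":-3.62,"z":0,"spin":0}
  gripper: 0.4

```text
clock: 18.35
eef_pos: [0.5519, -0.1526, 0.1662]
tcp_rot: [0.0, 0.453, 0.891, -0.0]
wrist_force: [0.6, -0.0, -0.1]
opening: 0.601
```

Emit:
servo_tool:
  commands:
    - {"x":-2.77,"y":-3.62,"z":0,"spin":0}
    - {"x":-2.77,"y":-3.62,"z":0,"spin":0}
    - {"x":-2.77,"y":-3.62,"z":0,"spin":0}
    - {"x":0,"y":0,"z":0,"spin":0}
    - {"x":0,"y":0,"z":0,"spin":0}

```text
clock: 18.85
eef_pos: [0.5129, -0.2836, 0.1657]
tcp_rot: [-0.0, 0.455, 0.89, -0.0]
wrist_force: [0.3, 0.6, -0.2]
opening: 0.601
```

Run:
```python
from h import *
f=robot.grab_frame("scene"); s=robot.sense(); print(s["clock"],s["eef_pos"],s["tcp_rot"],s["opening"],s["joint_pos"].round(2))
print("wheel",wheel(f,np.array([.58036,.10871])))
import pickle; t=robot.grab_frame("top"); pickle.dump(t,open("top4.pkl","rb".replace("r","w"))); print(wheel(t,np.array([.58115,.1062])))
R_=rot(s["tcp_rot"]); d=np.array([.513,-.282,.045])-s["eef_pos"]; print("tool shift cm",(R_.T@d*100).round(2))
u,v=map(int,pix(f,[.513,-.282,.08])); cv2.imwrite("pics/g1.png",cv2.resize(f["pixels"][max(v-110,0):v+50,max(u-90,0):u+90],None,fx=3.5,fy=3.5,interpolation=cv2.INTER_CUBIC))
```

```text
18.9 [ 0.51383081 -0.28141223  0.16608482] [-3.54354371e-05  4.53301815e-01  8.91356889e-01  5.98951300e-04] 0.5967688608232313 [ 0.9   0.68 -0.73  1.68  0.53  0.98  0.61]
wheel (np.float64(195.07178940278402), np.float64(0.9377721583531576))
(np.float64(195.11304209183675), np.float64(0.9395151238158651))
tool shift cm [-1.000e-02 -1.100e-01  1.211e+01]
```

View pics/g1.png

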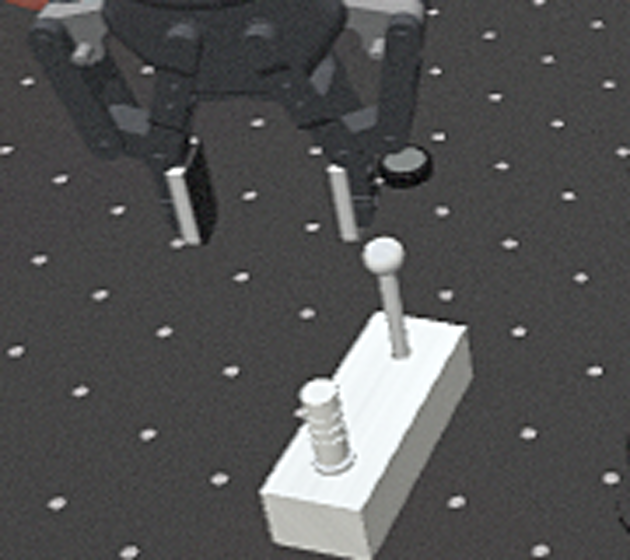

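Scene crop: open fingers straddle the collared pin (322,430), and the ball pin (390,300) is clear. The wheel stands still at 195.1°. Descending to grasp.

Emit:
servo_tool:
  commands:
    - {"x":0,"y":-0.1,"z":3,"spin":0}
    - {"x":0,"y":0,"z":3,"spin":0}
    - {"x":0,"y":0,"z":3,"spin":0}
    - {"x":0,"y":0,"z":2,"spin":0}
    - {"x":0,"y":0,"z":1.2,"spin":0}

```text
clock: 19.45
eef_pos: [0.513, -0.28, 0.0426]
tcp_rot: [-0.001, 0.452, 0.892, 0.0]
wrist_force: [0.1, 0.4, 0.8]
opening: 0.601
```

Emit:
servo_tool:
  commands:
    - {"x":0,"y":0,"z":0,"spin":0}
    - {"x":0,"y":0,"z":0,"spin":0}

```text
clock: 19.65
eef_pos: [0.5141, -0.2817, 0.0449]
tcp_rot: [0.001, 0.453, 0.892, 0.0]
wrist_force: [0.3, -0.9, 0.6]
opening: 0.598
```

Emit:
servo_tool:
  commands:
    - {"x":0,"y":0,"z":0,"spin":0}
    - {"x":0,"y":0,"z":0,"spin":0}
    - {"x":0,"y":0,"z":0,"spin":0}
    - {"x":0,"y":0,"z":0,"spin":0}
    - {"x":0,"y":0,"z":0,"spin":0}
  gripper: 0.95
  squeeze: 25

```text
clock: 20.15
eef_pos: [0.5136, -0.2828, 0.0451]
tcp_rot: [0.001, 0.453, 0.891, -0.0]
wrist_force: [-1.5, -0.6, 6.2]
opening: 0.164
```

Emit:
servo_tool:
  commands:
    - {"x":0,"y":0,"z":0,"spin":0}
    - {"x":0,"y":0,"z":0,"spin":0}
    - {"x":0,"y":0,"z":0,"spin":0}

```text
clock: 20.45
eef_pos: [0.5135, -0.2828, 0.045]
tcp_rot: [0.001, 0.453, 0.891, -0.0]
wrist_force: [-0.7, 0.2, 6.0]
opening: 0.167
```

Emit:
servo_tool:
  commands:
    - {"x":0,"y":0,"z":-0.3,"spin":0}
    - {"x":0,"y":0,"z":-0.8,"spin":0}
    - {"x":0,"y":0,"z":-1.5,"spin":0}
    - {"x":0,"y":0,"z":-2.5,"spin":0}
    - {"x":0,"y":0,"z":-3,"spin":0}
  squeeze: 40

```text
clock: 20.95
eef_pos: [0.5119, -0.282, 0.1258]
tcp_rot: [-0.002, 0.453, 0.891, 0.0]
wrist_force: [1.1, -0.9, -0.6]
opening: 0.167
```

Emit:
servo_tool:
  commands:
    - {"x":0,"y":0,"z":-2,"spin":0}
    - {"x":0,"y":0,"z":0,"spin":0}
    - {"x":0,"y":0,"z":0,"spin":0}

```text
clock: 21.25
eef_pos: [0.5125, -0.2825, 0.1455]
tcp_rot: [-0.0, 0.453, 0.891, -0.0]
wrist_force: [-0.0, 0.1, -1.0]
opening: 0.161
```

Run:
```python
from h import *
s=robot.sense(); print(s["clock"],s["eef_pos"],s["wrist_force"],s["opening"])
R_=rot(s["tcp_rot"]); 
for c in([.5072,.0885],):
    print((R_.T@np.array([c[0]-s["eef_pos"][0],c[1]-s["eef_pos"][1],0])*100).round(2))
for n,ax in(("top",[.58115,.1062]),("scene",[.58036,.10871])):
    print(n,"slot pt",np.array(ax)+.076*np.array([np.cos(np.radians(194.9)),np.sin(np.radians(194.9))]))
```

```text
21.25 [ 0.51252214 -0.28248046  0.14550533] [-0.03027604  0.07544233 -0.99182055] 0.16095658374763125
[ 3.029e+01  2.143e+01 -1.000e-02]
top slot pt [0.50770542 0.08665791]
scene slot pt [0.50691542 0.08916791]
```

Emit:
servo_tool:
  commands:
    - {"x":3.3,"y":2.33,"z":0,"spin":0}
    - {"x":3.3,"y":2.33,"z":0,"spin":0}
    - {"x":3.3,"y":2.33,"z":0,"spin":0}
    - {"x":3.3,"y":2.33,"z":0,"spin":0}
    - {"x":3.3,"y":2.33,"z":0,"spin":0}

```text
clock: 21.75
eef_pos: [0.5084, -0.0792, 0.1438]
tcp_rot: [-0.002, 0.453, 0.891, -0.001]
wrist_force: [1.2, 1.1, -0.8]
opening: 0.165
```

Emit:
servo_tool:
  commands:
    - {"x":3.3,"y":2.33,"z":0,"spin":0}
    - {"x":3.3,"y":2.33,"z":0,"spin":0}
    - {"x":3.3,"y":2.33,"z":0,"spin":0}
    - {"x":3.3,"y":2.33,"z":0,"spin":0}
    - {"x":0.5,"y":0.4,"z":0,"spin":0}

```text
clock: 22.25
eef_pos: [0.506, 0.0942, 0.1448]
tcp_rot: [-0.002, 0.449, 0.894, 0.002]
wrist_force: [-0.2, 0.8, -0.8]
opening: 0.163
```

Emit:
servo_tool:
  commands:
    - {"x":0,"y":0,"z":0.5,"spin":0}
    - {"x":0,"y":0,"z":1,"spin":0}
    - {"x":0,"y":0,"z":0.5,"spin":0}
    - {"x":0,"y":0,"z":0,"spin":0}

```text
clock: 22.65
eef_pos: [0.5069, 0.0852, 0.1234]
tcp_rot: [-0.001, 0.454, 0.891, -0.001]
wrist_force: [0.1, -0.7, -0.1]
opening: 0.161
```

Run:
```python
from h import *
import pickle
s=robot.sense(); print(s["clock"],s["eef_pos"],s["wrist_force"],s["opening"])
R_=rot(s["tcp_rot"]); print(R_[:,2],(R_.T@np.array([.5073-s["eef_pos"][0],.088-s["eef_pos"][1],0])*100).round(2))
f=robot.grab_frame("scene"); pickle.dump(f,open("s5.pkl","wb")); print(wheel(f,np.array([.58036,.10871])))
u,v=map(int,pix(f,[.507,.089,.08])); print(u-40,v-40); cv2.imwrite("pics/p1.png",cv2.resize(f["pixels"][v-40:v+30,u-40:u+50],None,fx=8,fy=8,interpolation=cv2.INTER_CUBIC))
```

```text
22.65 [0.50685721 0.08518113 0.12341098] [ 0.13174696 -0.67621899 -0.11827945] 0.16082246206417514
[-0.00341413 -0.00154792 -0.99999297] [ 0.2  0.2 -0. ]
(np.float64(195.08027264533573), np.float64(0.9377239228831511))
265 175
```

View pics/p1.png

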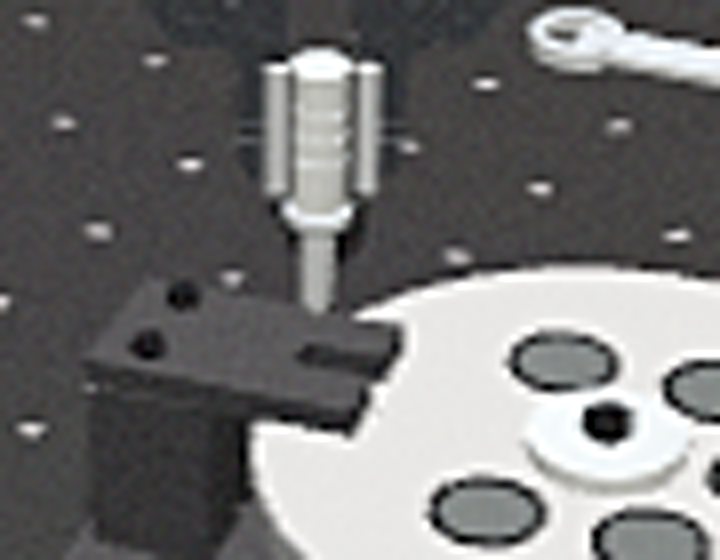

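Crop (8x, origin 265,175): the pin is held upright, tip at about (317,309), and the slot runs from (300,352) to (385,347). I'll compare the pin and slot in this same camera.

Run:
```python
from h import *
import pickle
f=pickle.load(open("s5.pkl","rb")); s=robot.sense()
U=lambda x,y:[265+(x+.5)/8-.5,175+(y+.5)/8-.5]
P=np.array(s["eef_pos"])
print("tip at z.0845",ray(f,U(317,311),.0845)[0],"collar bottom centre z.1125-",ray(f,U(317,217),.0845+.030)[0],"TCP",P[:2],"handle top",ray(f,U(320,62),.0845+.072)[0])
for q in((300,352),(385,347),(345,350)): print("slot",ray(f,U(*q),.07)[0])
print("slot by fit",[.50692,.08917])
```

```text
tip at z.0845 [0.5057527  0.08734386 0.0845    ] collar bottom centre z.1125- [0.50752537 0.08421595 0.1145    ] TCP [0.50729918 0.08576071] handle top [0.50599283 0.08724284 0.1565    ]
slot [0.50045268 0.08757706 0.07      ]
slot [0.51738385 0.1020609  0.07      ]
slot [0.50957435 0.094972   0.07      ]
slot by fit [0.50692, 0.08917]
```

Emit:
servo_tool:
  commands:
    - {"x":0.2,"y":0.2,"z":0.4,"spin":0}
    - {"x":0,"y":0,"z":0.5,"spin":0}
    - {"x":0,"y":0,"z":0,"spin":0}
    - {"x":0,"y":0,"z":0,"spin":0}

```text
clock: 23.1
eef_pos: [0.5081, 0.0902, 0.116]
tcp_rot: [-0.0, 0.453, 0.891, -0.0]
wrist_force: [-0.1, 0.4, -1.3]
opening: 0.161
```

Run:
```python
from h import *
import pickle
s=robot.sense(); print(s["clock"],s["eef_pos"],s["wrist_force"])
f=robot.grab_frame("scene"); s=robot.sense(); print(s["eef_pos"])
u,v=map(int,pix(f,[.507,.089,.07])); print(u-30,v-25); cv2.imwrite("pics/p2.png",cv2.resize(f["pixels"][v-25:v+20,u-30:u+30],None,fx=13,fy=13,interpolation=cv2.INTER_CUBIC))
```

```text
23.1 [0.50806481 0.09018658 0.1159593 ] [-0.1402241   0.38400679 -1.31106949]
[0.50817762 0.09023732 0.11610778]
275 194
```

View pics/p2.png

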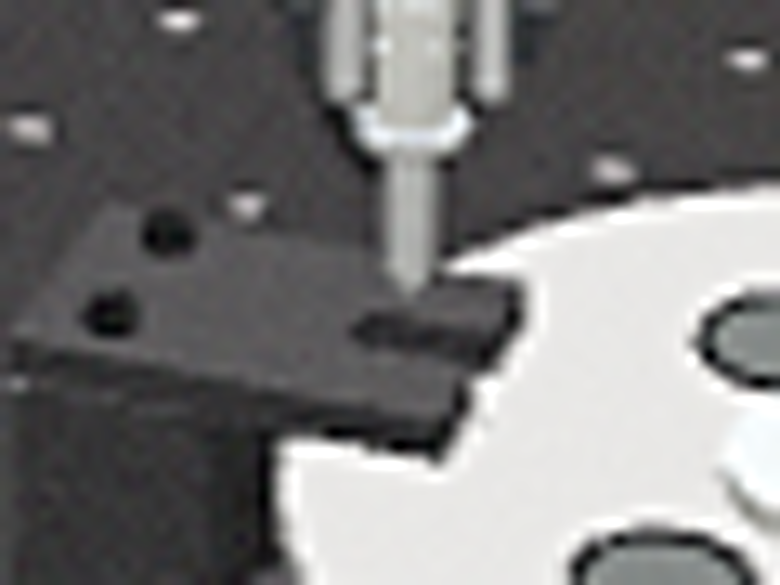

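Run:
```python
from h import *
f=robot.grab_frame("scene"); s=robot.sense(); P=s["eef_pos"]; print(P)
U=lambda x,y:[275+(x+.5)/13-.5,194+(y+.5)/13-.5]
print("tip",ray(f,U(409,294),P[2]-.039)[0],"collar lower front/centre",ray(f,U(411,133),P[2]-.039+.030)[0])
# predicted pixel of slot centre and slot geometry in crop coords
a=np.radians(194.9); e=np.array([np.cos(a),np.sin(a)]); n=np.array([-e[1],e[0]])
for r in(.061,.076,.081):
    for w in(-.005,0,.005):
        u,v=pix(f,[*(np.array([.58036,.10871])+r*e+w*n),.07]); print(r,w,round((u-275+.5)*13),round((v-194+.5)*13))
print("tool shift",rot(s["tcp_rot"]).T@(np.array([.5074,.0881,P[2]])-P)*100)
```

```text
[0.50823477 0.09028662 0.11618811]
tip [0.50825735 0.09044813 0.07718811] collar lower front/centre [0.50857306 0.0899625  0.10718811]
0.061 -0.005 497 335
0.061 0 487 351
0.061 0.005 478 367
0.076 -0.005 407 318
0.076 0 398 334
0.076 0.005 388 350
0.081 -0.005 378 312
0.081 0 368 328
0.081 0.005 358 344
tool shift [-1.27489343e-01 -1.96285733e-01 -6.18031249e-05]
```

The pin is about 1–2 mm past the slot centre, so I'll correct that and then descend with force checks.

Emit:
servo_tool:
  commands:
    - {"x":-0.05,"y":-0.19,"z":0,"spin":0}
    - {"x":0,"y":0,"z":0.5,"spin":0}
    - {"x":0,"y":0,"z":0.2,"spin":0}
    - {"x":0,"y":0,"z":0,"spin":0}

```text
clock: 23.6
eef_pos: [0.5066, 0.0885, 0.1086]
tcp_rot: [-0.0, 0.453, 0.891, -0.0]
wrist_force: [-0.6, -0.4, -0.1]
opening: 0.161
```

Emit:
servo_tool:
  commands:
    - {"x":0,"y":0,"z":0.2,"spin":0}
    - {"x":0,"y":0,"z":0,"spin":0}

```text
clock: 23.8
eef_pos: [0.5068, 0.0887, 0.1068]
tcp_rot: [-0.0, 0.453, 0.891, -0.0]
wrist_force: [-0.8, -0.9, -0.2]
opening: 0.159
```

Emit:
servo_tool:
  commands:
    - {"x":0,"y":0,"z":0.2,"spin":0}
    - {"x":0,"y":0,"z":0,"spin":0}

```text
clock: 24.0
eef_pos: [0.507, 0.0884, 0.1049]
tcp_rot: [0.0, 0.453, 0.891, -0.0]
wrist_force: [0.3, -0.1, 0.2]
opening: 0.165
```

Emit:
servo_tool:
  commands:
    - {"x":0,"y":0,"z":0.2,"spin":0}
    - {"x":0,"y":0,"z":0.2,"spin":0}
    - {"x":0,"y":0,"z":0,"spin":0}

```text
clock: 24.3
eef_pos: [0.5069, 0.0881, 0.1007]
tcp_rot: [0.0, 0.453, 0.891, -0.0]
wrist_force: [0.2, -2.0, -1.3]
opening: 0.161
```

Emit:
servo_tool:
  commands:
    - {"x":0,"y":0,"z":0.2,"spin":0}
    - {"x":0,"y":0,"z":0.2,"spin":0}
    - {"x":0,"y":0,"z":0,"spin":0}

```text
clock: 24.6
eef_pos: [0.5069, 0.0881, 0.0967]
tcp_rot: [0.0, 0.453, 0.891, -0.0]
wrist_force: [0.7, -3.0, -1.9]
opening: 0.159
```

Emit:
servo_tool:
  commands:
    - {"x":0,"y":0,"z":0.2,"spin":0}
    - {"x":0,"y":0,"z":0,"spin":0}

```text
clock: 24.8
eef_pos: [0.507, 0.0882, 0.0948]
tcp_rot: [0.0, 0.453, 0.891, -0.0]
wrist_force: [2.0, -2.3, -0.6]
opening: 0.159
```

Emit:
servo_tool:
  commands:
    - {"x":-0.04,"y":-0.01,"z":0.1,"spin":0}
    - {"x":0,"y":0,"z":0.2,"spin":0}
    - {"x":0,"y":0,"z":0.2,"spin":0}
    - {"x":0,"y":0,"z":0,"spin":0}

```text
clock: 25.2
eef_pos: [0.507, 0.0882, 0.0897]
tcp_rot: [-0.0, 0.453, 0.891, -0.0]
wrist_force: [1.3, -3.2, -1.3]
opening: 0.161
```

Emit:
servo_tool:
  commands:
    - {"x":0,"y":0,"z":0.25,"spin":0}
    - {"x":0,"y":0,"z":0.2,"spin":0}
    - {"x":0,"y":0,"z":0,"spin":0}

```text
clock: 25.5
eef_pos: [0.507, 0.0881, 0.0852]
tcp_rot: [-0.0, 0.453, 0.891, -0.0]
wrist_force: [1.8, -2.6, -1.5]
opening: 0.163
```

Emit:
servo_tool:
  commands:
    - {"x":-0.05,"y":0,"z":0.15,"spin":0}
    - {"x":0,"y":0,"z":0.15,"spin":0}
    - {"x":0,"y":0,"z":0,"spin":0}

```text
clock: 25.8
eef_pos: [0.5072, 0.0881, 0.0823]
tcp_rot: [-0.0, 0.453, 0.891, 0.0]
wrist_force: [1.4, -3.2, -0.3]
opening: 0.162
```

Emit:
servo_tool:
  commands:
    - {"x":0,"y":0,"z":0.07,"spin":0}
    - {"x":0,"y":0,"z":0,"spin":0}

```text
clock: 26.0
eef_pos: [0.5072, 0.088, 0.0818]
tcp_rot: [-0.0, 0.453, 0.891, 0.0]
wrist_force: [0.7, -3.0, -0.4]
opening: 0.164
```

Emit:
servo_tool:
  commands:
    - {"x":0,"y":0,"z":0.04,"spin":0}
    - {"x":0,"y":0,"z":0,"spin":0}

```text
clock: 26.2
eef_pos: [0.5073, 0.088, 0.0815]
tcp_rot: [-0.0, 0.453, 0.891, 0.0]
wrist_force: [0.9, -2.4, 0.6]
opening: 0.165
```

Emit:
servo_tool:
  commands:
    - {"x":0,"y":0,"z":0.04,"spin":0}
    - {"x":0,"y":0,"z":0,"spin":0}

```text
clock: 26.4
eef_pos: [0.5073, 0.088, 0.0811]
tcp_rot: [-0.0, 0.453, 0.891, 0.0]
wrist_force: [1.5, -1.8, 1.0]
opening: 0.162
```

Emit:
servo_tool:
  commands:
    - {"x":0,"y":0,"z":0.04,"spin":0}
    - {"x":0,"y":0,"z":0,"spin":0}

```text
clock: 26.6
eef_pos: [0.5074, 0.088, 0.0811]
tcp_rot: [0.0, 0.453, 0.891, 0.0]
wrist_force: [-0.7, -3.3, 5.4]
opening: 0.158
```

The collar is on the tongue (5 N at TCP z 0.081, as predicted). Releasing and retreating.

Emit:
servo_tool:
  commands:
    - {"x":0,"y":0,"z":-0.04,"spin":0}
    - {"x":0,"y":0,"z":0,"spin":0}
    - {"x":0,"y":0,"z":0,"spin":0}
    - {"x":0,"y":0,"z":0,"spin":0}
    - {"x":0,"y":0,"z":0,"spin":0}
  gripper: 0.4

```text
clock: 27.1
eef_pos: [0.5072, 0.0882, 0.0809]
tcp_rot: [-0.0, 0.453, 0.891, 0.0]
wrist_force: [-0.0, -0.3, -0.6]
opening: 0.6
```

Emit:
servo_tool:
  commands:
    - {"x":0,"y":0,"z":-1,"spin":0}
    - {"x":0,"y":0,"z":-2,"spin":0}
    - {"x":0,"y":0,"z":-3,"spin":0}
    - {"x":0,"y":0,"z":-4,"spin":0}
    - {"x":0,"y":0,"z":-2,"spin":0}

```text
clock: 27.6
eef_pos: [0.5085, 0.089, 0.2048]
tcp_rot: [0.002, 0.453, 0.892, 0.002]
wrist_force: [0.2, -0.2, -0.5]
opening: 0.601
```

Emit:
servo_tool:
  commands:
    - {"x":-4,"y":0,"z":0,"spin":0}
    - {"x":-4,"y":0,"z":0,"spin":0}
    - {"x":-4,"y":0,"z":0,"spin":0}
    - {"x":-4,"y":0,"z":0,"spin":0}
    - {"x":0,"y":0,"z":0,"spin":0}

```text
clock: 28.1
eef_pos: [0.6042, -0.0492, 0.2006]
tcp_rot: [0.002, 0.458, 0.889, -0.001]
wrist_force: [-0.6, 0.3, 0.6]
opening: 0.602
```

Run:
```python
from h import *
f=robot.grab_frame("scene"); s=robot.sense(); print(s["clock"],s["eef_pos"],s["wrist_force"])
P=cloud(f); print("wheel",wheel(f,np.array([.58036,.10871])))
d=np.hypot(P[...,0]-.507,P[...,1]-.089); m=(d<.014)&(P[...,2]>.085)&(P[...,2]<.13); q=P[m]; print(len(q),"pin top z",np.percentile(q[:,2],[50,95,99]),q.mean(0))
q=P[m&(P[...,2]>.11)]; print(q.mean(0))
u,v=map(int,pix(f,[.54,.09,.08])); a=cv2.resize(f["pixels"][v-55:v+45,u-65:u+65],None,fx=5,fy=5,interpolation=cv2.INTER_CUBIC)
cv2.imwrite("pics/e1.png",np.vstack([a[:],cv2.resize(f["pixels"],(650,488))])[:1000] if 0 else a)
```

```text
28.15 [ 0.602576   -0.04522079  0.20075528] [-0.41229088  0.94847396  0.27490816]
wheel (np.float64(194.62998482878197), np.float64(0.9377731828153208))
115 pin top z [0.10340151 0.11450046 0.1147981 ] [0.50968738 0.0860585  0.10231291]
[0.50860098 0.08797424 0.11326418]
```

View pics/e1.png

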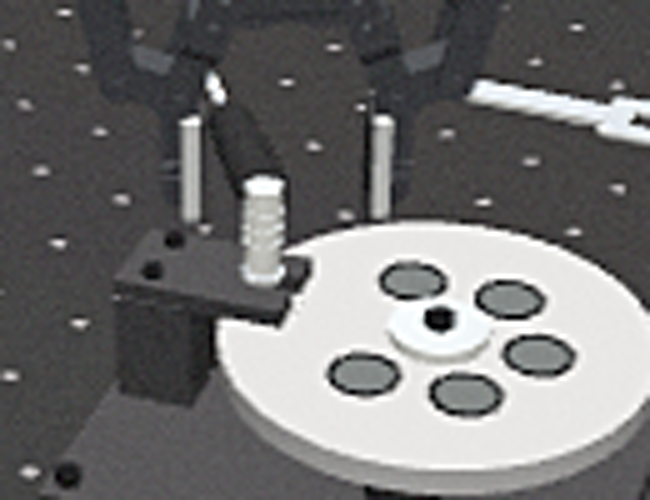

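The final picture shows the pin upright at (263,230) in the crop, its collar flat on the tongue. The measured top is at z 0.1145 m (0.114 expected when seated). The wheel is aligned and still, and the gripper is clear.

```bash
python3 -c "
from h import *
print(robot.hand_in())"
```

```text
the job is handed in; nothing more can be done
None
```

The filter wheel is locked: the lock pin stands in the slot and hole with its collar flat on the bracket. I let go of it and handed the job in at about 28 s.

- **Wheel:** I slowed it with a light touch of the shut fingertips, about 2–4 N in the readings. I then dragged it round to the bracket. After the first release it crept about 2° (3 mm off), so I went back and nudged it. It then stood still at 195.1°, with the slot at 194.9°.
- **Pin:** I took it from the block and lowered it with no vertical resistance until the collar landed at about 5 N. A sideways force of about 3 N built up against the slot wall on the way down. Two small shifts did not clear it.
- **Last checks:** The pin is upright with its top at 114.5 mm (114 mm expected when seated). The wheel reads 194.6°, and the gripper is clear of everything.
- **Disagreement:** The two cameras differed by about 2.5 mm on the wheel's axis, so I lined the pin up with the slot within a single camera's view.
- **Not checked:** I did not measure the other things on the table again at the end. Apart from the wheel and the pin, I saw no sign that the arm touched anything.

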